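# Unlock and lift out a microscope scale plate

## Task

The glass scale plate is locked down in the pocket of the black microscope stage. Unwind the red lock wheel counter-clockwise all the way to its stop, then lift the plate out of its pocket straight up and level by its brass lug, and lay it gently, centred and squared up with the pad's edges, flat on the blue pad. Do not drop or tip the plate or force it against the lock screw, and leave the lenses and the screwdriver where they are.

Things in the scene. Friction and masses are not known exactly. Their poses are not given: they have to be found in the camera images.
- stage: Fixed black block, origin on the table under the pocket's centre; top face at z = 40 mm, from -115 to +85 mm in x, +-103 mm in y. Pocket 123 (x) by 153 (y) mm, 12 mm deep, 1.5 mm play on every side of the plate. On its -x side (near the robot) a grey nut block (70 mm high) with a brass boss carries the lock screw, which leans up and outward along (-0.643, 0, 0.766) in stage axes (40 degrees).
- wheel_center (a point): Centre of the red lock wheel, a plain disc 54 mm in diameter, 16 mm thick, on the screw; z axis outward along the screw. With joint wheel at 0 it is at (-0.110, 0, 0.110) m in stage axes; it moves outward 5 mm per radian. Below it is only the 8 mm stem for 37 mm, down to the boss of 12 mm radius (at joint 0).
- wheel (a joint): Turn of the lock wheel, rad, growing counter-clockwise seen from outside down the screw: 0 screwed in, 4.4 fully unscrewed at a hard stop; starts between 0 and 0.8. Friction about 0.2 N m, stays where left. The round stem tip overhangs the plate's near edge by 9 mm at 0 and clears the plate's way up only above about 3.3.
- plate_center (a point): Centre (half-way up) of the scale plate: aluminium frame 120 (x) by 150 (y) by 12 mm with green glass, about 0.3 kg; axes along its edges, z up. Starts in the stage pocket, nearly aligned with the stage, its top flush with the stage's top face.
- lug (a point): Centre of the plate's only grip, an upright brass lug 44 (x) by 10 (y) mm, standing 36 mm above the plate's top; this point is 55 mm from the plate's centre along the plate's +y and 24 mm above plate_center (18 mm above the plate's top). Pinch it across its 10 mm (along y).
- plate: The same scale plate; origin at the centre of its underside.
- stem: The screw's sliding stem, non-turning, 8 mm thick; origin at the centre of its round tip, z axis outward along the screw.
- pad: Fixed blue pad 150 (x) by 180 (y) by 10 mm high, origin at the centre of its underside. It lies to the left or to the right of the stage.
- stand: Fixed wooden block 100 by 120 by 12 mm on the other side of the stage, origin at the centre of its underside; a lens stands on it.
- objective_a: Bystander: loose steel lens with a red ring, 34 mm in diameter and 60 mm tall, standing on the wooden block; origin at the centre of its underside.
- objective_b: Bystander: the same lens with a yellow ring, standing on the table at the near left of the stage; origin at the centre of its underside.
- driver: Bystander: screwdriver, 140 mm long, lying on the table at the near right of the stage.
Mind the look-alikes: they are no part of the job. What is meant by the pad is not pink, and is the smaller of those in its own colour.

How it is judged:
By the outcome, as a careful person would: the job done as asked, in the order asked, and still so for the second after the job is handed in, with the robot touching nothing.
It also fails if it takes over 72 s, if anything falls off the work surface, if the arm or the gripper's body presses on something with over 40 N, if the wrist force passes 120 N, or if a joint passes its speed limit or range.

## Robot

A 6-joint arm with a two-finger parallel gripper is mounted at the origin on the work surface. World frame = base frame: x ahead of the robot, y to its left, z up, the work surface at z = 0. Lengths are in m, angles in rad, forces in N, time in s.
With the tool pointing down it reaches from about 0.15 to 0.775 m from the base axis. Payload 6.1 kg.
Tool frame: the origin (TCP) lies on the centre line of the jaws, within the pads' length; the fingertips stand 8 mm ahead of it and the grasp point (between the pads) lies 11 mm behind it; x points along the fingers, z is the direction in which the jaws open and shut, and the axes are right-handed (so a half turn about x gives the same grasp; the last joint's range is limited). The gripper opens to 85 mm and grips with 20 to 120 N. Pads are 22 mm wide; open, the fingers measure 114 mm over their backs; the gripper's body (76 mm by 85 mm) begins 54 mm behind the grasp point. The pads swing forward as they close: fully open they stand 13 mm farther back than shut.
Start: joints at [-1.277, 0.126, -0.04, 1.405, 0, 1.571], TCP at [0.152, -0.502, 0.239] pointing down, gripper open.
Joint ranges: [-2.72, 2.72], [-0.95, 1.95], [-1.27, 1.35], [-1.78, 2.02], [-1.46, 1.47], [-3.14, 3.14]. Speed limits (rad/s): [2.39, 2.39, 3.01, 3.14, 3.14, 3.14].

## Interface

Orientations are given as a rotation vector (axis times angle).
In Python, from rig import env gives the robot as it stands.
- The arm moves only by the tool servo_tool, never from a script. Its argument "increments" is a list of rows, each an object of numbers: "tx", "ty", "tz": the shift along the tool's x, y, z in mm; "rx", "ry", "rz": the turn, a rotation vector about the tool's x, y, z in degrees; "fingers": the finger opening in mm, from 0 to 85.4. In form: [{"tx": .., "ty": .., "tz": .., "rx": .., "ry": .., "rz": .., "fingers": ..}, ...]. A call has 1 to 20 rows; each row shifts and turns the commanded pose from where the row before left it, along the tool's axes as they then stand; what a row does not reach is not made up. A row lasts 1/12 s, in which the tool goes at most 41.7 mm and 7.16 degrees, less where a joint would pass 70% of its speed; a pose out of reach is approached as far as the arm can. A call with a gripper value outside its range is refused whole. The fingers move at their own pace and stop on an object; "squeeze" is the grip in N (left out, the last holds). Time passes only in rows, so rows that do not move let the fingers close. It gives the time, the measured TCP pose, the force and the opening at its end, in the units of the state.
- env.sense(): the state, without advancing time (a new reading comes with each control period).
- env.get_image(name): name is "side" or "top"; returns a dict with "color" (480x640x3 uint8, red, green, blue), "z_map" (480x640 float32, m along the optical axis (not along the pixel's ray), 0 where there is no reading), "vertical_fov" (degrees; the focal length in pixels is half the picture's height over the tangent of half this angle, whatever the lens; pixels are square), "cx", "cy" (the principal point, pixels), "camera_from_world" (4x4, takes a point from world to camera coordinates). Camera axes: x right, y up, looking along -z (the intrinsics and any distortion apply to the point x, -y, -z); pixel columns grow to the right and rows downward; lengths in m; the calibration is good to about 2 mm. A picture is of the moment at which its call begins.
- env.close_job(): hands the job in, once; it reports no verdict.
Trained networks look in the newest picture that a camera, given by its name, has taken for a name from the list of things; names that differ only in an ending like _2 or _b are one class to them, and where a whole thing is asked for, a point or a joint stands for the part that bears it (a point fixed in the world has none). Each returns a list of dicts, best first, with "confidence" (0 to 1); they miss things now and then, are a little off and sometimes report something else, mostly with a low value. They report only what shows in the picture. A call takes as long as a camera call. They do not tell look-alikes from the thing itself.
- env.search_frame(camera, thing): "location" ([column, row] as shares, 0 to 1, of the picture: columns of its width, rows of its height, amid what is visible of it).
The state is a dict: "t": time; "joints": joint angles; "dq": joint speeds; "joint_torque": joint torques, N m; "tool_pos": TCP position; "ee_rot": TCP orientation; "contact_force": force on the tool from outside, world axes, zero at the start; "wrist_torque": the same for the moment, N m; "grip_width": finger opening in m.
Only numpy, scipy, OpenCV 4.12 (cv2) and the standard library are available. Lean on these libraries where they do the work, as an engineer would, in place of code of your own. Each camera call takes 0.05 s, during which the arm holds its last target. There are 200 camera calls.

## Working session

There is one attempt and no reset: what is moved stays moved. The work goes in short steps, Python scripts to look and compute and a tool call to move; the robot and the scene stay as the last step left them, time stands still between calls to the robot, and variables do not carry over. Pictures are saved under pics/ and viewed, about 8 in all and at most 12, crops included, and the job is handed in when it is done.

Besides the shell and the picture viewer there is one more tool, called after "Request:" by a JSON object that holds its "fn" and its "kwargs", one argument or row to a line. servo_tool: Moves the arm, as the interface text tells. Its arguments: {"type":"object","properties":{"increments":{"type":"array","items":{"type":"object","properties":{"tx":{"type":"number"},"ty":{"type":"number"},"tz":{"type":"number"},"rx":{"type":"number"},"ry":{"type":"number"},"rz":{"type":"number"},"fingers":{"type":"number"}}}},"squeeze":{"type":"number"}},"required":["increments"]}

```bash
mkdir -p pics; ls; cat > h.py <<'E'
import numpy as np, cv2
from scipy.spatial.transform import Rotation as R
from rig import env
def K(im):
    f=240/np.tan(np.radians(im["vertical_fov"])/2); return f,im["cx"],im["cy"]
def cloud(im):
    f,cx,cy=K(im); z=im["z_map"]; v,u=np.mgrid[0:480,0:640]
    P=np.stack([(u-cx)/f*z,-(v-cy)/f*z,-z,np.ones_like(z)],-1)
    W=P@np.linalg.inv(im["camera_from_world"]).T
    W[z==0]=np.nan
    return W[...,:3]
def save(im,n): cv2.imwrite("pics/"+n,im["color"][...,::-1])
def proj(im,p):
    f,cx,cy=K(im); c=im["camera_from_world"]@np.r_[p,1]; return np.array([cx-f*c[0]/c[2],cy+f*c[1]/c[2]])
E
python3 - <<'E'
from h import *
ims={}
for n in("top","side"):
    im=env.get_image(n); save(im,n+"0.png"); W=cloud(im); np.save(n+"0.npy",W)
    print(n,[ (k,v) for k,v in im.items() if k not in("color","z_map")])
    for t in["stage","wheel_center","plate_center","lug","pad","stand","objective_a","driver"]:
        for r in env.search_frame(n,t)[:4]:
            u,v=int(r["location"][0]*640),int(r["location"][1]*480)
            print(t,round(r["confidence"],2),u,v,np.round(W[min(v,479),min(u,639)],3))
print(env.sense())
E
```

```text
pics
top [('vertical_fov', 56.95720527506385), ('cx', 324.91873734009016), ('cy', 244.21595860842012), ('camera_from_world', array([[-0.02715519, -0.99959184, -0.00887356,  0.13394437],
       [ 0.99595222, -0.02781507,  0.08547226, -0.47578251],
       [-0.08568419, -0.00651663,  0.99630104, -1.1397738 ],
       [ 0.        ,  0.        ,  0.        ,  1.        ]]))]
stage 0.95 370 204 [0.58  0.001 0.038]
wheel_center 0.57 379 222 [ 0.52  -0.011  0.124]
plate_center 0.61 366 185 [0.629 0.01  0.043]
lug 0.61 367 179 [0.645 0.006 0.041]
pad 0.71 247 344 [0.226 0.33  0.015]
pad 0.67 245 235 [0.511 0.333 0.008]
stand 0.65 501 241 [ 0.475 -0.343  0.013]
objective_a 0.72 492 232 [ 0.494 -0.298  0.074]
driver 0.54 420 276 [ 0.389 -0.124  0.022]
driver 0.27 323 258 [0.441 0.126 0.062]
side [('vertical_fov', 42.040985939107806), ('cx', 322.7304680552917), ('cy', 249.4867495298336), ('camera_from_world', array([[ 0.96015833, -0.27940217,  0.00551405, -0.39411319],
       [ 0.13601668,  0.48447232,  0.86416783, -0.19881497],
       [-0.24412177, -0.82898794,  0.50317349, -1.17776935],
       
[... 541 characters left out ...]
 0.483 -0.319  0.055]
{'t': 0.9, 'joints': array([-1.27695696e+00,  1.25791668e-01, -3.96178683e-02,  1.40539434e+00,
       -4.30645838e-06,  1.57079174e+00]), 'dq': array([-7.98308699e-04,  5.65321587e-05,  1.50374918e-03,  7.34538511e-04,
       -1.29372254e-03, -4.05580182e-04]), 'joint_torque': array([-1.03329417e-03, -4.35694993e+01,  3.53087282e+01,  1.16639192e-03,
       -1.95073449e-04,  3.13830114e-06]), 'tool_pos': array([ 0.15204776, -0.50247727,  0.23929071]), 'ee_rot': array([ 0.99006475,  1.33400511, -0.99006302]), 'contact_force': array([-0.13877477, -0.7342679 ,  0.3837118 ]), 'wrist_torque': array([-0.02839112, -0.0200596 ,  0.01401669]), 'grip_width': 0.08520215711364959}
```

View pics/top0.png

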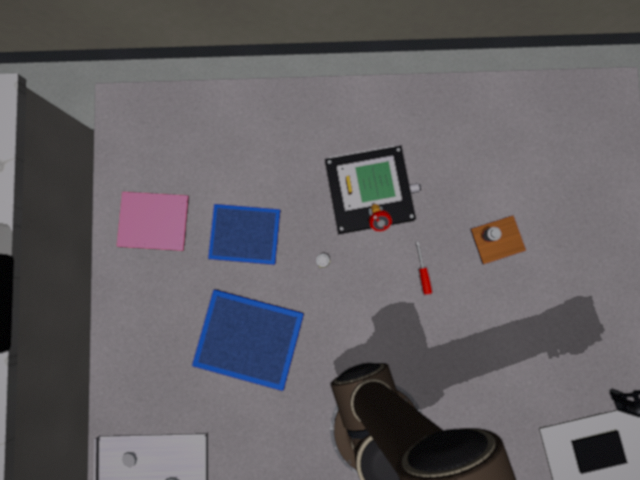

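View pics/side0.png

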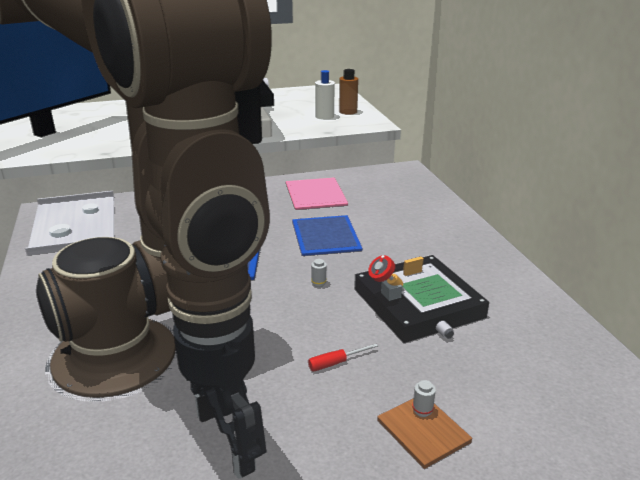

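Top view: the stage is at (370,190), turned about 8–10°, with the red wheel at (379,220), the lug at (349,185) and the plate glass at (377,182). The yellow-ring lens is at (322,260), the driver at (424,270) and the stand at (498,240).

Pad candidates are pink (153,220), small blue (245,234) and large blue (248,340). By the description (not pink, the smaller of the blues), the pad is the one at (245,234). Next I'll measure and check it in one crop.

```bash
python3 - <<'E'
from h import *
im=env.get_image("top"); W=cloud(im); c=im["color"].astype(int); hsv=cv2.cvtColor(im["color"],cv2.COLOR_RGB2HSV)
x,y,z=W[...,0],W[...,1],W[...,2]
def rect(m,n):
    m=m.astype(np.uint8); k,l,s,_=cv2.connectedComponentsWithStats(m); i=1+np.argmax(s[1:,4]); m=l==i
    p=W[m]; (a,b),(w,h),t=cv2.minAreaRect((p[:,:2]*1000).astype(np.float32)); print(n,m.sum(),"c",round(a,1),round(b,1),"size",round(w,1),round(h,1),"ang",round(t,2),"z",np.median(p[:,2]).round(4),"mean",p.mean(0).round(4)); return m
H,S,V=hsv[...,0],hsv[...,1],hsv[...,2]
near=lambda u,v,r:(np.abs(np.mgrid[0:480,0:640][1]-u)<r)&(np.abs(np.mgrid[0:480,0:640][0]-v)<r)
blue=(H>100)&(H<130)&(S>120)
rect(blue&near(245,234,55),"pad"); rect(blue&near(248,340,60),"bigpad")
st=near(370,190,60)
rect(st&(z>.025)&(z<.2),"stage-all")
rect(st&(z>.025)&(V<70),"stageblack")
rect(st&(z>.03)&(V>110)&(z<.05)|(st&(H>40)&(H<80)&(S>80)),"plate")
rect(st&(H>40)&(H<80)&(S>80),"glass")
red=rect(st&((H<8)|(H>172))&(S>120)&(z>.08),"wheel")
lug=rect(st&(H>10)&(H<35)&(S>80)&near(349,185,14),"lug")
print(W[lug].round(3)[::4])
im2=env.get_image("side"); W2=cloud(im2); h2=cv2.cvtColor(im2["color"],cv2.COLOR_RGB2HSV); H,S=h2[...,0],h2[...,1]
m=((H<8)|(H>172))&(S>120)&near(380,266,25)&(W2[...,2]>.08); p=W2[m]; print("side wheel",m.sum(),p.mean(0),p.min(0),p.max(0)); np.save("wheel_side.npy",p)
m=(H>10)&(H<35)&(S>80)&near(413,267,13); p=W2[m]; print("side lug",m.sum(),np.nanmedian(p,0),p.min(0),p.max(0))
A=cv2.resize(im["color"][130:245,200:440],None,fx=3,fy=3); B=cv2.resize(im2["color"][220:345,290:530],None,fx=3,fy=3)[:, :720]
cv2.imwrite("pics/crop1.png",cv2.resize(np.vstack([A,B]),None,fx=.8,fy=.8)[...,::-1])
E
```

```text
pad 3681 c 515.6 336.3 size 179.0 146.3 ang 83.7 z nan mean [nan nan nan]
bigpad 7530 c 238.9 328.7 size 244.8 203.9 ang 73.39 z nan mean [nan nan nan]
stage-all 6150 c 612.0 -13.6 size 221.4 232.5 ang 8.6 z 0.0401 mean [6.161e-01 4.000e-04 4.570e-02]
stageblack 2689 c 618.9 0.4 size 199.0 205.6 ang 8.62 z 0.0398 mean [0.6094 0.0018 0.0399]
plate 2512 c 636.3 1.6 size 121.7 151.0 ang 8.56 z nan mean [nan nan nan]
glass 1102 c 639.3 -14.5 size 92.0 82.8 ang 9.96 z nan mean [nan nan nan]
wheel 236 c 526.2 -13.2 size 52.0 46.8 ang 89.83 z 0.1229 mean [ 0.5254 -0.0119  0.1213]
lug 65 c 625.6 55.0 size 41.5 12.8 ang 8.38 z 0.0756 mean [0.6256 0.0566 0.0747]
[[0.646 0.06  0.077]
 [0.643 0.058 0.078]
 [0.641 0.057 0.075]
 [0.639 0.057 0.074]
 [0.636 0.058 0.074]
 [0.633 0.058 0.077]
 [0.631 0.055 0.074]
 [0.628 0.055 0.075]
 [0.625 0.056 0.079]
 [0.624 0.055 0.073]
 [0.619 0.056 0.08 ]
 [0.618 0.053 0.077]
 [0.615 0.053 0.077]
 [0.612 0.054 0.079]
 [0.61  0.053 0.075]
 [0.608 0.053 0.074]
 [0.606 0.051 0.072]]
side wheel 334 [ 0.52358421 -0.02571863  0.11651827] [ 0.50060907 -0.04535549  0.09199345] [0.54828415 0.00926202 0.13642516]
side lug 295 [0.62672478 0.05157117 0.06340662] [nan nan nan] [nan nan nan]
```

View pics/crop1.png

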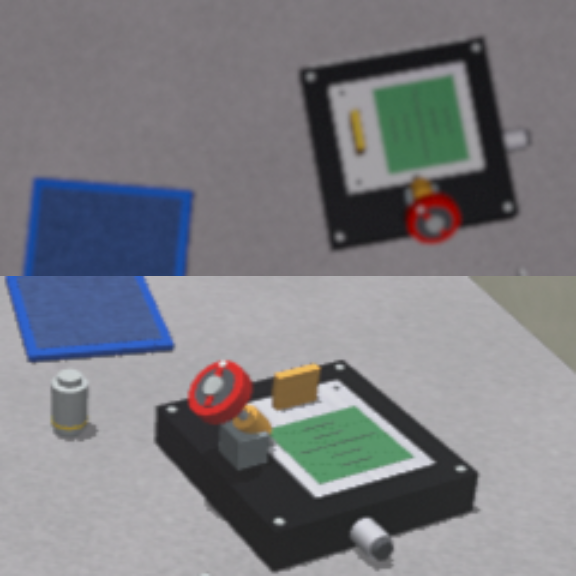

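The crop confirms the small rimmed blue pad. The stage is turned +8.6° with its origin near (634,2) mm. The lug is at about (626,56) with its top at z≈76, which matches the description. Next I'll work out the wheel face fit and the move increments.

```bash
cat >> h.py <<'E'
YAW=np.radians(8.6); Rs=R.from_euler("z",YAW).as_matrix(); O=np.array([.634,.002,0])
ax=Rs@np.array([-.643,0,.766]); ax/=np.linalg.norm(ax)
def wheel(q): return O+Rs@np.array([-.110,0,.110])+.005*q*ax
def tool():
    s=env.sense(); return s,np.array(s["tool_pos"]),R.from_rotvec(s["ee_rot"]).as_matrix()
def frame(xd,zd):
    xd=xd/np.linalg.norm(xd); zd=zd-xd*(zd@xd); zd/=np.linalg.norm(zd); return np.c_[xd,np.cross(zd,xd),zd]
def delta(P,M):
    s,p,r=tool(); print("t",s["t"],"pos",(p*1000).round(1),"j",np.round(s["joints"],3),"F",np.round(s["contact_force"],1),"T",np.round(s["wrist_torque"],2),"w",round(s["grip_width"]*1000,1))
    print("trans in present tool mm",(r.T@(P-p)*1000).round(2),"in target tool",(M.T@(P-p)*1000).round(2),"rot deg",np.degrees(R.from_matrix(r.T@M).as_rotvec()).round(2))
E
python3 - <<'E'
from h import *
p=np.load("wheel_side.npy"); s=(p-O)@ax*1000
print("face along axis",np.percentile(s,[5,25,50,75,95]),"nominal q0",(wheel(0)-O)@ax*1000+8)
W=np.load("top0.npy")[205:235,362:396].reshape(-1,3); W=W[W[:,2]>.095]; print("top",np.percentile((W-O)@ax*1000,[5,25,50,75,95]), "lat",((W-O)@Rs[:,1]*1000).min(),((W-O)@Rs[:,1]*1000).max())
print("side lat",(p-O)@Rs[:,1].min() if 0 else np.percentile((p-O)@Rs[:,1]*1000,[1,99]))
u=np.cross(Rs[:,1],ax); print("up-lat",np.percentile((p-wheel(0))@u*1000,[1,99]))
_,p0,r0=tool(); print(r0.round(3)); print(wheel(.4))
for zs in(1,-1):
    M=frame(-ax,zs*Rs[:,1]); delta(wheel(.4)+.11*ax,M)
E
```

```text
face along axis [152.27859163 158.93299276 163.79662323 165.53701129 167.46125332] nominal q0 162.9741159671283
top [154.34137423 163.24016648 164.80129721 166.45902656 169.40096734] lat -23.74769942922023 27.550215177148846
side lat [-29.25701117  23.91334449]
up-lat [-22.88175915  27.45792356]
[[-0.     0.957  0.29 ]
 [-0.     0.29  -0.957]
 [-1.    -0.     0.   ]]
[ 0.52396539 -0.01464117  0.11153184]
t 1.0 pos [ 152.  -502.5  239.3] j [-1.277  0.126 -0.04   1.405 -0.     1.571] F [ 0.6  0.4 -0.7] T [-0.01 -0.   -0.04] w 85.4
trans in present tool mm [  43.51  427.28 -369.39] in target tool [ 271.23 -255.38  426.76] rot deg [-161.82  -58.92   -4.23]
t 1.0 pos [ 152.  -502.5  239.3] j [-1.277  0.126 -0.04   1.405 -0.     1.571] F [ 0.6  0.4 -0.7] T [-0.01 -0.   -0.04] w 85.4
trans in present tool mm [  43.51  427.28 -369.39] in target tool [ 271.23  255.38 -426.76] rot deg [ 7.9  -2.87 39.94]
```

Request:
{"fn": "servo_tool", "kwargs": {
  "increments": [
    {"ty": 26.7,"tz": -23.1,"fingers": 85},
    {"ty": 26.7,"tz": -23.1},
    {"ty": 26.7,"tz": -23.1},
    {"ty": 26.7,"tz": -23.1},
    {"ty": 26.7,"tz": -23.1},
    {"ty": 26.7,"tz": -23.1},
    {"ty": 26.7,"tz": -23.1},
    {"ty": 26.7,"tz": -23.1},
    {"ty": 26.7,"tz": -23.1},
    {"ty": 26.7,"tz": -23.1},
    {"ty": 26.7,"tz": -23.1},
    {"ty": 26.7,"tz": -23.1},
    {"ty": 26.7,"tz": -23.1},
    {"ty": 26.7,"tz": -23.1},
    {"ty": 26.7,"tz": -23.1},
    {"ty": 26.7,"tz": -23.1},
    {"rx": 0},
    {"rx": 0}
  ]
}}

```text
invalid input
```

Request:
{"fn": "servo_tool", "kwargs": {
  "increments": [
    {"rx": 1.13,"ry": -0.41,"rz": 5.7},
    {"rx": 1.13,"ry": -0.41,"rz": 5.7},
    {"rx": 1.13,"ry": -0.41,"rz": 5.7},
    {"rx": 1.13,"ry": -0.41,"rz": 5.7},
    {"rx": 1.13,"ry": -0.41,"rz": 5.7},
    {"rx": 1.13,"ry": -0.41,"rz": 5.7},
    {"rx": 1.13,"ry": -0.41,"rz": 5.7},
    {"rx": 0},
    {"rx": 0}
  ]
}}

```text
invalid input
```

```bash
python3 - <<'E'
from h import *
M=frame(-ax,-Rs[:,1]); delta(wheel(.4)+.11*ax,M)
E
```

```text
t 1.0 pos [ 152.  -502.5  239.3] j [-1.277  0.126 -0.04   1.405 -0.     1.571] F [ 0.6  0.4 -0.7] T [-0.01 -0.   -0.04] w 85.4
trans in present tool mm [  43.51  427.28 -369.39] in target tool [ 271.23  255.38 -426.76] rot deg [ 7.9  -2.87 39.94]
```

Request:
{"fn": "servo_tool", "kwargs": {
  "increments": [
    {"tx": 0,"ty": 26.7,"tz": -23.1,"rx": 0,"ry": 0,"rz": 0,"fingers": 85}
  ]
}}

```text
t: 1.08
tool_pos: [0.1696, -0.4756, 0.2384]
ee_rot: [0.992, 1.333, -0.994]
contact_force: [0.2, 0.5, -0.3]
grip_width: 0.0849
```

All keys are needed in every row.

Request:
{"fn": "servo_tool", "kwargs": {
  "increments": [
    {"tx": 0,"ty": 26.7,"tz": -23.1,"rx": 0,"ry": 0,"rz": 0,"fingers": 85},
    {"tx": 0,"ty": 26.7,"tz": -23.1,"rx": 0,"ry": 0,"rz": 0,"fingers": 85},
    {"tx": 0,"ty": 26.7,"tz": -23.1,"rx": 0,"ry": 0,"rz": 0,"fingers": 85},
    {"tx": 0,"ty": 26.7,"tz": -23.1,"rx": 0,"ry": 0,"rz": 0,"fingers": 85},
    {"tx": 0,"ty": 26.7,"tz": -23.1,"rx": 0,"ry": 0,"rz": 0,"fingers": 85},
    {"tx": 0,"ty": 26.7,"tz": -23.1,"rx": 0,"ry": 0,"rz": 0,"fingers": 85},
    {"tx": 0,"ty": 26.7,"tz": -23.1,"rx": 0,"ry": 0,"rz": 0,"fingers": 85},
    {"tx": 0,"ty": 26.7,"tz": -23.1,"rx": 0,"ry": 0,"rz": 0,"fingers": 85},
    {"tx": 0,"ty": 26.7,"tz": -23.1,"rx": 0,"ry": 0,"rz": 0,"fingers": 85},
    {"tx": 0,"ty": 26.7,"tz": -23.1,"rx": 0,"ry": 0,"rz": 0,"fingers": 85},
    {"tx": 0,"ty": 26.7,"tz": -23.1,"rx": 0,"ry": 0,"rz": 0,"fingers": 85},
    {"tx": 0,"ty": 26.7,"tz": -23.1,"rx": 0,"ry": 0,"rz": 0,"fingers": 85},
    {"tx": 0,"ty": 26.7,"tz": -23.1,"rx": 0,"ry": 0,"rz": 0,"fingers": 85},
    {"tx": 0,"ty": 26.7,"tz": -23.1,"rx": 0,"ry": 0,"rz": 0,"fingers": 85},
    {"tx": 0,"ty": 26.7,"tz": -23.1,"rx": 0,"ry": 0,"rz": 0,"fingers": 85}
  ]
}}

```text
t: 2.33
tool_pos: [0.4545, -0.0232, 0.2395]
ee_rot: [0.99, 1.333, -0.989]
contact_force: [0.1, -0.6, -0.3]
grip_width: 0.0848
```

Request:
{"fn": "servo_tool", "kwargs": {
  "increments": [
    {"tx": 0,"ty": 0,"tz": 0,"rx": 1.13,"ry": -0.41,"rz": 5.7,"fingers": 85},
    {"tx": 0,"ty": 0,"tz": 0,"rx": 1.13,"ry": -0.41,"rz": 5.7,"fingers": 85},
    {"tx": 0,"ty": 0,"tz": 0,"rx": 1.13,"ry": -0.41,"rz": 5.7,"fingers": 85},
    {"tx": 0,"ty": 0,"tz": 0,"rx": 1.13,"ry": -0.41,"rz": 5.7,"fingers": 85},
    {"tx": 0,"ty": 0,"tz": 0,"rx": 1.13,"ry": -0.41,"rz": 5.7,"fingers": 85},
    {"tx": 0,"ty": 0,"tz": 0,"rx": 1.13,"ry": -0.41,"rz": 5.7,"fingers": 85},
    {"tx": 0,"ty": 0,"tz": 0,"rx": 1.13,"ry": -0.41,"rz": 5.7,"fingers": 85},
    {"tx": 0,"ty": 0,"tz": 0,"rx": 0,"ry": 0,"rz": 0,"fingers": 85}
  ]
}}

```text
t: 3.0
tool_pos: [0.4492, -0.0246, 0.2339]
ee_rot: [1.396, 0.784, -0.568]
contact_force: [-1.1, -0.2, -2.2]
grip_width: 0.0852
```

```bash
python3 - <<'E'
from h import *
M=frame(-ax,-Rs[:,1]); delta(wheel(.4)+.11*ax,M)
E
```

```text
t 3.0 pos [449.2 -24.6 233.9] j [-0.193 -0.548 -0.779  0.674  0.217  2.876] F [-1.1 -0.2 -2.2] T [-0.11  0.72 -0.06] w 85.2
trans in present tool mm [ 32.23 -20.82   1.34] in target tool [ 32.17 -20.92   1.28] rot deg [-0.14 -0.01  0.17]
```

Request:
{"fn": "servo_tool", "kwargs": {
  "increments": [
    {"tx": 16,"ty": -10.4,"tz": 0.6,"rx": 0,"ry": 0,"rz": 0,"fingers": 85},
    {"tx": 16,"ty": -10.4,"tz": 0.6,"rx": 0,"ry": 0,"rz": 0,"fingers": 85},
    {"tx": 25,"ty": 0,"tz": 0,"rx": 0,"ry": 0,"rz": 0,"fingers": 85},
    {"tx": 25,"ty": 0,"tz": 0,"rx": 0,"ry": 0,"rz": 0,"fingers": 85},
    {"tx": 20,"ty": 0,"tz": 0,"rx": 0,"ry": 0,"rz": 0,"fingers": 85},
    {"tx": 0,"ty": 0,"tz": 0,"rx": 0,"ry": 0,"rz": 0,"fingers": 85},
    {"tx": 0,"ty": 0,"tz": 0,"rx": 0,"ry": 0,"rz": 0,"fingers": 85}
  ]
}}

```text
t: 3.58
tool_pos: [0.5034, -0.0185, 0.1471]
ee_rot: [1.393, 0.787, -0.568]
contact_force: [-1.2, -0.7, 0.7]
grip_width: 0.0849
```

```bash
python3 - <<'E'
from h import *
M=frame(-ax,-Rs[:,1]); delta(wheel(.4)-.011*ax,M)
for n in("side",):
    im=env.get_image(n); cv2.imwrite("pics/s1.png",cv2.resize(im["color"][150:350,270:530],None,fx=2.5,fy=2.5)[...,::-1])
E
```

```text
t 3.5833 pos [503.4 -18.5 147.1] j [-0.143 -0.385 -0.897  0.387  0.187  2.913] F [-1.2 -0.7  0.7] T [-0.09  0.63 -0.01] w 84.9
trans in present tool mm [51.73 -6.58 -0.72] in target tool [51.69 -6.84 -0.77] rot deg [ 0.01 -0.06  0.28]
```

View pics/s1.png

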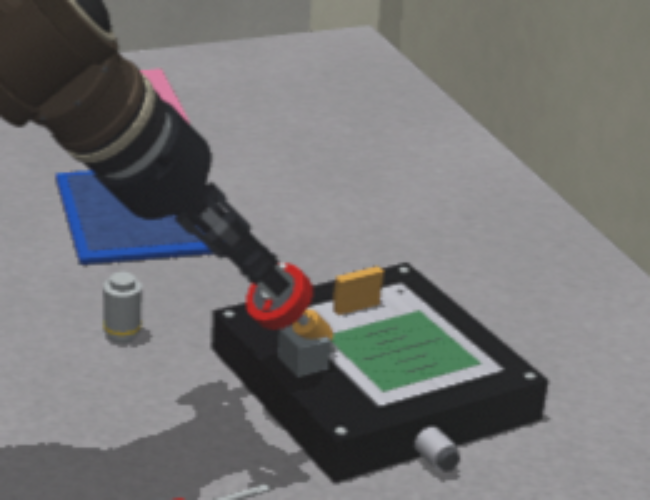

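The side crop shows the fingers just short of the red wheel, about to straddle it near (280,290), with nothing else touched. I'll correct the offset and advance.

Request:
{"fn": "servo_tool", "kwargs": {
  "increments": [
    {"tx": 5,"ty": -6.8,"tz": -0.8,"rx": 0,"ry": 0,"rz": 0.3,"fingers": 85},
    {"tx": 10,"ty": 0,"tz": 0,"rx": 0,"ry": 0,"rz": 0,"fingers": 85},
    {"tx": 12,"ty": 0,"tz": 0,"rx": 0,"ry": 0,"rz": 0,"fingers": 85},
    {"tx": 12,"ty": 0,"tz": 0,"rx": 0,"ry": 0,"rz": 0,"fingers": 85},
    {"tx": 8,"ty": 0,"tz": 0,"rx": 0,"ry": 0,"rz": 0,"fingers": 85},
    {"tx": 0,"ty": 0,"tz": 0,"rx": 0,"ry": 0,"rz": 0,"fingers": 85},
    {"tx": 0,"ty": 0,"tz": 0,"rx": 0,"ry": 0,"rz": 0,"fingers": 85}
  ]
}}

```text
t: 4.22
tool_pos: [0.528, -0.0143, 0.1081]
ee_rot: [1.396, 0.779, -0.562]
contact_force: [-0.0, -1.0, -0.6]
grip_width: 0.0852
```

```bash
python3 - <<'E'
from h import *
M=frame(-ax,-Rs[:,1]); delta(wheel(.4)-.011*ax,M)
E
```

```text
t 4.2167 pos [528.  -14.3 108.1] j [-0.122 -0.295 -0.944  0.237  0.174  2.932] F [-0.  -1.  -0.6] T [-0.07  0.68 -0.  ] w 85.2
trans in present tool mm [ 5.81 -0.94 -0.29] in target tool [ 5.82 -0.92 -0.29] rot deg [-0.01  0.   -0.25]
```

Request:
{"fn": "servo_tool", "kwargs": {
  "increments": [
    {"tx": 5,"ty": -1,"tz": -0.3,"rx": 0,"ry": 0,"rz": 0,"fingers": 85},
    {"tx": 0,"ty": 0,"tz": 0,"rx": 0,"ry": 0,"rz": 0,"fingers": 45},
    {"tx": 0,"ty": 0,"tz": 0,"rx": 0,"ry": 0,"rz": 0,"fingers": 45},
    {"tx": 0,"ty": 0,"tz": 0,"rx": 0,"ry": 0,"rz": 0,"fingers": 45},
    {"tx": 0,"ty": 0,"tz": 0,"rx": 0,"ry": 0,"rz": 0,"fingers": 45},
    {"tx": 0,"ty": 0,"tz": 0,"rx": 0,"ry": 0,"rz": 0,"fingers": 45},
    {"tx": 0,"ty": 0,"tz": 0,"rx": 0,"ry": 0,"rz": 0,"fingers": 45}
  ],
  "squeeze": 40
}}

```text
t: 4.8
tool_pos: [0.53, -0.0131, 0.1036]
ee_rot: [1.397, 0.78, -0.56]
contact_force: [-6.8, 0.4, 5.8]
grip_width: 0.0529
```

```bash
python3 - <<'E'
from h import *
M=frame(-ax,-Rs[:,1]); delta(wheel(.4)-.011*ax,M)
E
```

```text
t 4.8 pos [530.  -13.1 103.6] j [-0.119 -0.285 -0.95   0.221  0.174  2.935] F [-6.8  0.4  5.8] T [0.26 0.95 0.38] w 52.9
trans in present tool mm [0.96 0.38 0.59] in target tool [0.96 0.38 0.59] rot deg [-0.   -0.07 -0.29]
```

Request:
{"fn": "servo_tool", "kwargs": {
  "increments": [
    {"tx": -0.4,"ty": 0,"tz": 0,"rx": -3,"ry": 0,"rz": 0,"fingers": 45},
    {"tx": -0.4,"ty": 0,"tz": 0,"rx": -5,"ry": 0,"rz": 0,"fingers": 45},
    {"tx": -0.45,"ty": 0,"tz": 0,"rx": -5,"ry": 0,"rz": 0,"fingers": 45},
    {"tx": -0.45,"ty": 0,"tz": 0,"rx": -5,"ry": 0,"rz": 0,"fingers": 45},
    {"tx": -0.45,"ty": 0,"tz": 0,"rx": -5,"ry": 0,"rz": 0,"fingers": 45},
    {"tx": -0.45,"ty": 0,"tz": 0,"rx": -5,"ry": 0,"rz": 0,"fingers": 45},
    {"tx": -0.45,"ty": 0,"tz": 0,"rx": -5,"ry": 0,"rz": 0,"fingers": 45},
    {"tx": -0.45,"ty": 0,"tz": 0,"rx": -5,"ry": 0,"rz": 0,"fingers": 45}
  ],
  "squeeze": 50
}}

```text
t: 5.47
tool_pos: [0.5281, -0.0144, 0.1065]
ee_rot: [0.779, 0.863, -0.26]
contact_force: [-1.8, -1.7, 3.9]
grip_width: 0.0523
```

```bash
python3 - <<'E'
from h import *
M=frame(-ax,-Rs[:,1]); delta(wheel(.4)-.011*ax,M)
E
```

```text
t 5.4667 pos [528.1 -14.4 106.5] j [-0.121 -0.293 -0.948  0.23   0.173  2.266] F [-1.8 -1.7  3.9] T [-0.1   0.76 -0.31] w 52.3
trans in present tool mm [ 4.46  0.26 -0.26] in target tool [ 4.46  0.07 -0.36] rot deg [38.2   0.17 -0.27]
```

Request:
{"fn": "servo_tool", "kwargs": {
  "increments": [
    {"tx": -0.52,"ty": 0,"tz": 0,"rx": -6,"ry": 0,"rz": 0,"fingers": 45},
    {"tx": -0.52,"ty": 0,"tz": 0,"rx": -6,"ry": 0,"rz": 0,"fingers": 45},
    {"tx": -0.52,"ty": 0,"tz": 0,"rx": -6,"ry": 0,"rz": 0,"fingers": 45},
    {"tx": -0.52,"ty": 0,"tz": 0,"rx": -6,"ry": 0,"rz": 0,"fingers": 45},
    {"tx": -0.52,"ty": 0,"tz": 0,"rx": -6,"ry": 0,"rz": 0,"fingers": 45},
    {"tx": -0.52,"ty": 0,"tz": 0,"rx": -6,"ry": 0,"rz": 0,"fingers": 45},
    {"tx": -0.52,"ty": 0,"tz": 0,"rx": -6,"ry": 0,"rz": 0,"fingers": 45},
    {"tx": -0.52,"ty": 0,"tz": 0,"rx": -6,"ry": 0,"rz": 0,"fingers": 45},
    {"tx": -0.52,"ty": 0,"tz": 0,"rx": -6,"ry": 0,"rz": 0,"fingers": 45},
    {"tx": -0.52,"ty": 0,"tz": 0,"rx": -6,"ry": 0,"rz": 0,"fingers": 45},
    {"tx": -0.52,"ty": 0,"tz": 0,"rx": -6,"ry": 0,"rz": 0,"fingers": 45},
    {"tx": -0.52,"ty": 0,"tz": 0,"rx": -6,"ry": 0,"rz": 0,"fingers": 45},
    {"tx": -0.52,"ty": 0,"tz": 0,"rx": -6,"ry": 0,"rz": 0,"fingers": 45},
    {"tx": -0.52,"ty": 0,"tz": 0,"rx": -6,"ry": 0,"rz": 0,"fingers": 45},
    {"tx": -0.52,"ty": 0,"tz": 0,"rx": -6,"ry": 0,"rz": 0,"fingers": 45},
    {"tx": -0.52,"ty": 0,"tz": 0,"rx": -6,"ry": 0,"rz": 0,"fingers": 45},
    {"tx": -0.52,"ty": 0,"tz": 0,"rx": -6,"ry": 0,"rz": 0,"fingers": 45},
    {"tx": -0.52,"ty": 0,"tz": 0,"rx": -6,"ry": 0,"rz": 0,"fingers": 45},
    {"tx": -0.52,"ty": 0,"tz": 0,"rx": -6,"ry": 0,"rz": 0,"fingers": 45},
    {"tx": -0.52,"ty": 0,"tz": 0,"rx": -6,"ry": 0,"rz": 0,"fingers": 45}
  ]
}}

```text
t: 7.13
tool_pos: [0.5235, -0.0149, 0.1165]
ee_rot: [-1.176, 0.675, 0.639]
contact_force: [7.3, 2.2, 0.3]
grip_width: 0.0523
```

```bash
python3 - <<'E'
from h import *
M=frame(-ax,-Rs[:,1]); delta(wheel(.4)-.011*ax,M)
s,p,r=tool(); print("torque about tool axes",(r.T@s["wrist_torque"]).round(2))
E
```

```text
t 7.1333 pos [523.5 -14.9 116.5] j [-0.126 -0.317 -0.941  0.257  0.178  0.167] F [7.3 2.2 0.3] T [ 0.34 -0.47 -0.11] w 52.3
trans in present tool mm [15.1   2.83 -0.94] in target tool [15.13 -2.83 -0.17] rot deg [ 1.5832e+02  7.9000e-01 -1.3000e-01]
torque about tool axes [ 0.25 -0.32 -0.43]
```

Request:
{"fn": "servo_tool", "kwargs": {
  "increments": [
    {"tx": -0.52,"ty": 0,"tz": 0,"rx": -6,"ry": 0,"rz": 0,"fingers": 45},
    {"tx": -0.52,"ty": 0,"tz": 0,"rx": -6,"ry": 0,"rz": 0,"fingers": 45},
    {"tx": -0.52,"ty": 0,"tz": 0,"rx": -6,"ry": 0,"rz": 0,"fingers": 45},
    {"tx": -0.52,"ty": 0,"tz": 0,"rx": -6,"ry": 0,"rz": 0,"fingers": 45},
    {"tx": -0.52,"ty": 0,"tz": 0,"rx": -6,"ry": 0,"rz": 0,"fingers": 45},
    {"tx": -0.52,"ty": 0,"tz": 0,"rx": -6,"ry": 0,"rz": 0,"fingers": 45},
    {"tx": -0.52,"ty": 0,"tz": 0,"rx": -6,"ry": 0,"rz": 0,"fingers": 45},
    {"tx": -0.52,"ty": 0,"tz": 0,"rx": -6,"ry": 0,"rz": 0,"fingers": 45},
    {"tx": -0.35,"ty": 0,"tz": 0,"rx": -4,"ry": 0,"rz": 0,"fingers": 45}
  ]
}}

```text
t: 7.88
tool_pos: [0.5204, -0.0139, 0.1199]
ee_rot: [-2.004, 0.367, 0.991]
contact_force: [5.8, 6.9, 1.8]
grip_width: 0.0523
```

```bash
cat > st.py <<'E'
from h import *
M=frame(-ax,-Rs[:,1]); delta(wheel(.4)-.011*ax,M)
s,p,r=tool(); print("torque about tool axes",(r.T@s["wrist_torque"]).round(2),"F tool",(r.T@s["contact_force"]).round(1))
E
python3 st.py
```

```text
t 7.8833 pos [520.4 -13.9 119.9] j [-0.127 -0.328 -0.939  0.271  0.183 -0.742] F [5.8 6.9 1.8] T [ 1.14 -0.36  0.61] w 52.3
trans in present tool mm [19.62  3.24  0.32] in target tool [19.65 -2.76  1.29] rot deg [-1.4966e+02 -8.4000e-01  6.0000e-02]
torque about tool axes [ 0.23 -0.78 -1.07] F tool [ 3.1 -8.4  1.9]
```

Request:
{"fn": "servo_tool", "kwargs": {
  "increments": [
    {"tx": -0.26,"ty": -0.2,"tz": 0,"rx": -3,"ry": 0,"rz": 0,"fingers": 45},
    {"tx": -0.26,"ty": -0.2,"tz": 0,"rx": -3,"ry": 0,"rz": 0,"fingers": 45},
    {"tx": -0.26,"ty": -0.2,"tz": 0,"rx": -3,"ry": 0,"rz": 0,"fingers": 45},
    {"tx": -0.26,"ty": -0.2,"tz": 0,"rx": -3,"ry": 0,"rz": 0,"fingers": 45}
  ]
}}

```text
t: 8.22
tool_pos: [0.5195, -0.0138, 0.1203]
ee_rot: [-2.186, 0.277, 1.066]
contact_force: [2.1, -0.1, -2.7]
grip_width: 0.0525
```

```bash
python3 st.py
```

```text
t 8.2167 pos [519.5 -13.8 120.3] j [-0.126 -0.33  -0.938  0.275  0.181 -0.946] F [ 2.1 -0.1 -2.7] T [ 0.88  0.86 -1.17] w 52.5
trans in present tool mm [20.49  2.88  0.53] in target tool [20.51 -2.33  1.48] rot deg [-1.3798e+02 -6.5000e-01 -3.0000e-02]
torque about tool axes [ 1.54 -0.48  0.53] F tool [ 3.4  0.4 -0.2]
```

The axial torque jumped from 0.23 to 1.54 N m after 3.87 rad turned and 19.5 mm of outward travel, so this is the stop. I'll press a touch more to confirm.

Request:
{"fn": "servo_tool", "kwargs": {
  "increments": [
    {"tx": -0.1,"ty": 0,"tz": 0,"rx": -2,"ry": 0,"rz": 0,"fingers": 45},
    {"tx": 0,"ty": 0,"tz": 0,"rx": 0,"ry": 0,"rz": 0,"fingers": 45}
  ]
}}

```text
t: 8.38
tool_pos: [0.5188, -0.015, 0.1194]
ee_rot: [-2.216, 0.265, 1.08]
contact_force: [2.4, 1.2, 1.3]
grip_width: 0.0522
```

```bash
python3 st.py
```

```text
t 8.3833 pos [518.8 -15.  119.4] j [-0.127 -0.33  -0.939  0.276  0.178 -0.981] F [2.4 1.2 1.3] T [ 0.57  0.38 -0.62] w 52.2
trans in present tool mm [20.38  1.21  0.54] in target tool [20.39 -1.11  0.46] rot deg [-136.05   -0.42   -0.19]
torque about tool axes [ 0.88 -0.25  0.16] F tool [ 0.6 -2.6 -1.3]
```

Request:
{"fn": "servo_tool", "kwargs": {
  "increments": [
    {"tx": 0,"ty": 0,"tz": 0,"rx": 0,"ry": 0,"rz": 0,"fingers": 85},
    {"tx": 0,"ty": 0,"tz": 0,"rx": 0,"ry": 0,"rz": 0,"fingers": 85},
    {"tx": 0,"ty": 0,"tz": 0,"rx": 0,"ry": 0,"rz": 0,"fingers": 85},
    {"tx": 0,"ty": 0,"tz": 0,"rx": 0,"ry": 0,"rz": 0,"fingers": 85},
    {"tx": -10,"ty": 0,"tz": 0,"rx": 0,"ry": 0,"rz": 0,"fingers": 85},
    {"tx": -25,"ty": 0,"tz": 0,"rx": 0,"ry": 0,"rz": 0,"fingers": 85},
    {"tx": -30,"ty": 0,"tz": 0,"rx": 0,"ry": 0,"rz": 0,"fingers": 85},
    {"tx": -35,"ty": 0,"tz": 0,"rx": 0,"ry": 0,"rz": 0,"fingers": 85},
    {"tx": -35,"ty": 0,"tz": 0,"rx": 0,"ry": 0,"rz": 0,"fingers": 85},
    {"tx": -30,"ty": 0,"tz": 0,"rx": 0,"ry": 0,"rz": 0,"fingers": 85},
    {"tx": 0,"ty": 0,"tz": 0,"rx": 0,"ry": 0,"rz": 0,"fingers": 85}
  ]
}}

```text
t: 9.3
tool_pos: [0.4123, -0.0316, 0.2506]
ee_rot: [-2.222, 0.265, 1.072]
contact_force: [1.1, -0.8, 0.6]
grip_width: 0.0848
```

```bash
python3 - <<'E'
from h import *
im=env.get_image("side"); W=cloud(im); h=cv2.cvtColor(im["color"],cv2.COLOR_RGB2HSV)
m=((h[...,0]<8)|(h[...,0]>172))&(h[...,1]>120)&(W[...,2]>.085)&(W[...,0]>.47)&(W[...,0]<.57)
print(m.sum(),"face along axis",np.percentile((W[m]-O)@ax*1000,[5,25,50,75,95]))
# lug target: grasp point 7mm above lug centre; hover 120 above; tool z along stage y
L=np.array([.6257,.0563,.058])
for zs in(1,-1):
    M=frame(np.array([0,0,-1.]),zs*Rs[:,1]); delta(L+[0,0,.007-.011+.12],M)
cv2.imwrite("pics/s2.png",cv2.resize(im["color"][100:350,270:530],None,fx=2.3,fy=2.3)[...,::-1])
E
```

```text
329 face along axis [170.50131061 177.75466856 182.78384814 184.39034217 186.60058841]
t 9.35 pos [412.9 -31.5 248.3] j [-0.252 -0.634 -0.785  0.752  0.255 -1.081] F [-0.2  0.3  0.1] T [-0.1   0.58  0.01] w 84.8
trans in present tool mm [ 201.7  -125.89  -44.31] in target tool [  74.25 -223.5    55.04] rot deg [ 42.07 -15.74  38.5 ]
t 9.35 pos [412.9 -31.5 248.3] j [-0.252 -0.634 -0.785  0.752  0.255 -1.081] F [-0.2  0.3  0.1] T [-0.1   0.58  0.01] w 84.8
trans in present tool mm [ 201.7  -125.89  -44.31] in target tool [ 74.25 223.5  -55.04] rot deg [-129.01  -47.66  -19.48]
```

Request:
{"fn": "servo_tool", "kwargs": {
  "increments": [
    {"tx": 0,"ty": 0,"tz": 0,"rx": 4.67,"ry": -1.75,"rz": 4.28,"fingers": 85},
    {"tx": 0,"ty": 0,"tz": 0,"rx": 4.67,"ry": -1.75,"rz": 4.28,"fingers": 85},
    {"tx": 0,"ty": 0,"tz": 0,"rx": 4.67,"ry": -1.75,"rz": 4.28,"fingers": 85},
    {"tx": 0,"ty": 0,"tz": 0,"rx": 4.67,"ry": -1.75,"rz": 4.28,"fingers": 85},
    {"tx": 0,"ty": 0,"tz": 0,"rx": 4.67,"ry": -1.75,"rz": 4.28,"fingers": 85},
    {"tx": 0,"ty": 0,"tz": 0,"rx": 4.67,"ry": -1.75,"rz": 4.28,"fingers": 85},
    {"tx": 0,"ty": 0,"tz": 0,"rx": 4.67,"ry": -1.75,"rz": 4.28,"fingers": 85},
    {"tx": 0,"ty": 0,"tz": 0,"rx": 4.67,"ry": -1.75,"rz": 4.28,"fingers": 85},
    {"tx": 0,"ty": 0,"tz": 0,"rx": 4.67,"ry": -1.75,"rz": 4.28,"fingers": 85},
    {"tx": 0,"ty": -25,"tz": 6,"rx": 0,"ry": 0,"rz": 0,"fingers": 85},
    {"tx": 0,"ty": -29,"tz": 7,"rx": 0,"ry": 0,"rz": 0,"fingers": 70},
    {"tx": 0,"ty": -29,"tz": 7,"rx": 0,"ry": 0,"rz": 0,"fingers": 50},
    {"tx": 0,"ty": -29,"tz": 7,"rx": 0,"ry": 0,"rz": 0,"fingers": 50},
    {"tx": 0,"ty": -29,"tz": 7,"rx": 0,"ry": 0,"rz": 0,"fingers": 50},
    {"tx": 0,"ty": -29,"tz": 7,"rx": 0,"ry": 0,"rz": 0,"fingers": 50},
    {"tx": 0,"ty": -29,"tz": 7,"rx": 0,"ry": 0,"rz": 0,"fingers": 50},
    {"tx": 0,"ty": -24,"tz": 7,"rx": 0,"ry": 0,"rz": 0,"fingers": 50},
    {"tx": 0,"ty": 0,"tz": 0,"rx": 0,"ry": 0,"rz": 0,"fingers": 50},
    {"tx": 0,"ty": 0,"tz": 0,"rx": 0,"ry": 0,"rz": 0,"fingers": 50}
  ]
}}

```text
t: 10.93
tool_pos: [0.6254, 0.058, 0.2398]
ee_rot: [-1.315, 1.139, 1.33]
contact_force: [-0.3, -0.2, -0.1]
grip_width: 0.0501
```

```bash
cat > lug.py <<'E'
from h import *
L=np.array([.6257,.0563,.058]); M=frame(np.array([0,0,-1.]),Rs[:,1]); delta(L+[0,0,.007-.011],M)
s,p,r=tool(); g=p-.011*r[:,0]; 
im=env.get_image("side"); W=cloud(im); h=cv2.cvtColor(im["color"],cv2.COLOR_RGB2HSV)
m=(h[...,0]>10)&(h[...,0]<35)&(h[...,1]>80)&(np.abs(W-L).max(-1)<.035); q=(W[m]-O)@Rs*1000
print("side lug stage frame",m.sum(),np.percentile(q,[2,50,98],axis=0).round(1))
cv2.imwrite("pics/s3.png",cv2.resize(im["color"][130:350,290:510],None,fx=2.6,fy=2.6)[...,::-1])
E
python3 lug.py
```

```text
t 10.9333 pos [625.4  58.  239.8] j [ 0.092  0.337  0.228  1.473  0.002 -0.062] F [-0.3 -0.2 -0.1] T [-0.08  0.04 -0.03] w 50.1
trans in present tool mm [185.81  -1.97  -2.23] in target tool [ 1.8582e+02 -1.0000e-02 -1.7700e+00] rot deg [ 0.18  0.14 -0.61]
side lug stage frame 286 [[-20.7  45.3  43.6]
 [ -0.7  49.7  62.8]
 [ 22.2  57.   78.3]]
```

View pics/s3.png

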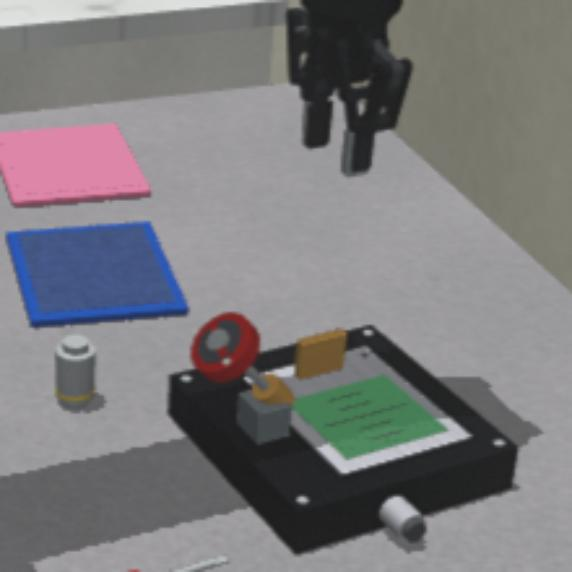

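The side crop shows the wheel standing out on its bare stem at (225,347), and the lug free at (321,353). The lug's near face at y≈50 mm in stage axes fits a centre at 55 mm. Descending.

Request:
{"fn": "servo_tool", "kwargs": {
  "increments": [
    {"tx": 15,"ty": 0,"tz": -1.8,"rx": 0.2,"ry": 0.1,"rz": -0.6,"fingers": 50},
    {"tx": 25,"ty": 0,"tz": 0,"rx": 0,"ry": 0,"rz": 0,"fingers": 50},
    {"tx": 25,"ty": 0,"tz": 0,"rx": 0,"ry": 0,"rz": 0,"fingers": 50},
    {"tx": 25,"ty": 0,"tz": 0,"rx": 0,"ry": 0,"rz": 0,"fingers": 50},
    {"tx": 25,"ty": 0,"tz": 0,"rx": 0,"ry": 0,"rz": 0,"fingers": 50},
    {"tx": 20,"ty": 0,"tz": 0,"rx": 0,"ry": 0,"rz": 0,"fingers": 50},
    {"tx": 10,"ty": 0,"tz": 0,"rx": 0,"ry": 0,"rz": 0,"fingers": 50},
    {"tx": 0,"ty": 0,"tz": 0,"rx": 0,"ry": 0,"rz": 0,"fingers": 50},
    {"tx": 0,"ty": 0,"tz": 0,"rx": 0,"ry": 0,"rz": 0,"fingers": 50}
  ]
}}

```text
t: 11.73
tool_pos: [0.625, 0.0554, 0.0985]
ee_rot: [-1.319, 1.132, 1.315]
contact_force: [0.8, 1.3, -0.3]
grip_width: 0.0503
```

```bash
python3 lug.py
```

```text
t 11.7333 pos [625.   55.4  98.5] j [ 8.800e-02  3.470e-01 -6.800e-02  1.152e+00  1.000e-03 -6.000e-02] F [ 0.8  1.3 -0.3] T [-0.05  0.03 -0.02] w 50.3
trans in present tool mm [44.48 -0.69  0.76] in target tool [44.47 -0.86  0.79] rot deg [-0.1   0.03  0.22]
side lug stage frame 267 [[-20.9  45.5  43. ]
 [ -1.6  49.6  61.3]
 [ 21.6  57.3  78.6]]
```

Request:
{"fn": "servo_tool", "kwargs": {
  "increments": [
    {"tx": 14,"ty": -0.7,"tz": 0.8,"rx": 0,"ry": 0,"rz": 0.2,"fingers": 40},
    {"tx": 14,"ty": 0,"tz": 0,"rx": 0,"ry": 0,"rz": 0,"fingers": 40},
    {"tx": 10,"ty": 0,"tz": 0,"rx": 0,"ry": 0,"rz": 0,"fingers": 30},
    {"tx": 5,"ty": 0,"tz": 0,"rx": 0,"ry": 0,"rz": 0,"fingers": 30},
    {"tx": 0,"ty": 0,"tz": 0,"rx": 0,"ry": 0,"rz": 0,"fingers": 30},
    {"tx": 0,"ty": 0,"tz": 0,"rx": 0,"ry": 0,"rz": 0,"fingers": 30}
  ]
}}

```text
t: 12.28
tool_pos: [0.6261, 0.0567, 0.055]
ee_rot: [-1.317, 1.134, 1.318]
contact_force: [0.6, 0.5, 0.4]
grip_width: 0.0301
```

```bash
python3 lug.py
```

```text
t 12.2833 pos [626.1  56.7  55. ] j [ 9.000e-02  3.750e-01 -1.270e-01  1.069e+00  1.000e-03 -5.900e-02] F [0.6 0.5 0.4] T [ 0.05 -0.01 -0.04] w 30.1
trans in present tool mm [ 0.99  0.49 -0.28] in target tool [ 0.99  0.49 -0.28] rot deg [-0.08  0.04  0.02]
side lug stage frame 139 [[-21.   41.3  43.4]
 [-12.8  50.7  63.9]
 [ -0.2  61.3  79.1]]
```

Well placed and level to within 0.1°. Closing on the lug.

Request:
{"fn": "servo_tool", "kwargs": {
  "increments": [
    {"tx": 0,"ty": 0.5,"tz": -0.3,"rx": 0,"ry": 0,"rz": 0,"fingers": 4},
    {"tx": 0,"ty": 0,"tz": 0,"rx": 0,"ry": 0,"rz": 0,"fingers": 4},
    {"tx": 0,"ty": 0,"tz": 0,"rx": 0,"ry": 0,"rz": 0,"fingers": 4},
    {"tx": 0,"ty": 0,"tz": 0,"rx": 0,"ry": 0,"rz": 0,"fingers": 4},
    {"tx": 0,"ty": 0,"tz": 0,"rx": 0,"ry": 0,"rz": 0,"fingers": 4}
  ],
  "squeeze": 70
}}

```text
t: 12.75
tool_pos: [0.6263, 0.0564, 0.056]
ee_rot: [-1.318, 1.133, 1.317]
contact_force: [-0.5, 1.1, 5.9]
grip_width: 0.0085
```

```bash
python3 lug.py
```

```text
t 12.75 pos [626.3  56.4  56. ] j [ 8.900e-02  3.730e-01 -1.270e-01  1.068e+00  1.000e-03 -5.900e-02] F [-0.5  1.1  5.9] T [0.04 0.14 0.05] w 8.5
trans in present tool mm [1.96 0.56 0.03] in target tool [1.96 0.56 0.03] rot deg [-0.08  0.04  0.13]
side lug stage frame 128 [[-21.   44.8  43.2]
 [-12.8  49.5  60.2]
 [ 23.2  59.5  77.4]]
```

Request:
{"fn": "servo_tool", "kwargs": {
  "increments": [
    {"tx": -1.5,"ty": 0,"tz": 0,"rx": 0,"ry": 0,"rz": 0,"fingers": 4},
    {"tx": -2,"ty": 0,"tz": 0,"rx": 0,"ry": 0,"rz": 0,"fingers": 4},
    {"tx": -2,"ty": 0,"tz": 0,"rx": 0,"ry": 0,"rz": 0,"fingers": 4},
    {"tx": -2,"ty": 0,"tz": 0,"rx": 0,"ry": 0,"rz": 0,"fingers": 4}
  ]
}}

```text
t: 13.13
tool_pos: [0.6252, 0.0562, 0.062]
ee_rot: [-1.317, 1.135, 1.319]
contact_force: [0.1, -0.3, -2.6]
grip_width: 0.0088
```

```bash
python3 lug.py
```

```text
t 13.1333 pos [625.2  56.2  62. ] j [ 8.900e-02  3.700e-01 -1.180e-01  1.084e+00  1.000e-03 -5.900e-02] F [ 0.1 -0.3 -2.6] T [0.17 0.   0.01] w 8.8
trans in present tool mm [ 7.95 -0.56  0.03] in target tool [ 7.95 -0.56  0.04] rot deg [-0.09  0.04 -0.05]
side lug stage frame 133 [[-21.8  44.2  47.8]
 [-14.   49.5  67.5]
 [ 21.6  58.5  83.5]]
```

Weight 2.6 N and moment 0.17 N m, as expected for a plate hanging freely. Continuing straight up.

Request:
{"fn": "servo_tool", "kwargs": {
  "increments": [
    {"tx": -3,"ty": 0,"tz": 0,"rx": 0,"ry": 0,"rz": 0,"fingers": 4},
    {"tx": -4,"ty": 0,"tz": 0,"rx": 0,"ry": 0,"rz": 0,"fingers": 4},
    {"tx": -5,"ty": 0,"tz": 0,"rx": 0,"ry": 0,"rz": 0,"fingers": 4},
    {"tx": -7,"ty": 0,"tz": 0,"rx": 0,"ry": 0,"rz": 0,"fingers": 4},
    {"tx": -9,"ty": 0,"tz": 0,"rx": 0,"ry": 0,"rz": 0,"fingers": 4},
    {"tx": -11,"ty": 0,"tz": 0,"rx": 0,"ry": 0,"rz": 0,"fingers": 4},
    {"tx": -12,"ty": 0,"tz": 0,"rx": 0,"ry": 0,"rz": 0,"fingers": 4},
    {"tx": -12,"ty": 0,"tz": 0,"rx": 0,"ry": 0,"rz": 0,"fingers": 4},
    {"tx": -12,"ty": 0,"tz": 0,"rx": 0,"ry": 0,"rz": 0,"fingers": 4},
    {"tx": -10,"ty": 0,"tz": 0,"rx": 0,"ry": 0,"rz": 0,"fingers": 4},
    {"tx": -6,"ty": 0,"tz": 0,"rx": 0,"ry": 0,"rz": 0,"fingers": 4},
    {"tx": -3,"ty": 0,"tz": 0,"rx": 0,"ry": 0,"rz": 0,"fingers": 4},
    {"tx": 0,"ty": 0,"tz": 0,"rx": 0,"ry": 0,"rz": 0,"fingers": 4}
  ]
}}

```text
t: 14.27
tool_pos: [0.626, 0.0562, 0.1574]
ee_rot: [-1.318, 1.133, 1.317]
contact_force: [0.4, 0.9, -3.1]
grip_width: 0.0092
```

```bash
cat > pad.py <<'E'
from h import *
# pad from both cameras: refine
im=env.get_image("top"); im2=env.get_image("side")
def rect(im,u,v,w,h):
    W=cloud(im); hs=cv2.cvtColor(im["color"],cv2.COLOR_RGB2HSV); m=(hs[...,0]>100)&(hs[...,0]<130)&(hs[...,1]>110)
    k=np.zeros_like(m); k[v-h:v+h,u-w:u+w]=1; n,l,s,_=cv2.connectedComponentsWithStats((m&k).astype(np.uint8)); m=l==1+np.argmax(s[1:,4])
    cs=max(cv2.findContours(m.astype(np.uint8),0,1)[0],key=cv2.contourArea)[:,0]
    # intersect pixel rays with z=.010
    f,cx,cy=K(im); C=np.linalg.inv(im["camera_from_world"]); d=np.c_[(cs[:,0]-cx)/f,-(cs[:,1]-cy)/f,-np.ones(len(cs))]@C[:3,:3].T; o=C[:3,3]
    P=(o+d*((.010-o[2])/d[:,2])[:,None])[:,:2]*1000
    r=cv2.minAreaRect(P.astype(np.float32)); q=W[m]; q=q[~np.isnan(q[:,2])]; print(np.round(r[0],1),np.round(r[1],1),round(r[2],2),"z",np.median(q[:,2]).round(4),"mean",q.mean(0).round(4))
rect(im,245,234,55,45); rect(im2,327,237,45,30)
W=cloud(im)
hs=cv2.cvtColor(im["color"],cv2.COLOR_RGB2HSV); x=W[...,2]
m=(hs[...,0]>40)&(hs[...,0]<85)&(hs[...,1]>70); print("top glass z",m.sum(),np.nanmedian(W[m],0))
W=cloud(im2); hs=cv2.cvtColor(im2["color"],cv2.COLOR_RGB2HSV)
m=(hs[...,0]>40)&(hs[...,0]<85)&(hs[...,1]>80)&(W[...,0]>.45)&(W[...,0]<.8)&(W[...,2]>0.02); q=W[m]; A=np.c_[q[:,:2],np.ones(len(q))]; c=np.linalg.lstsq(A,q[:,2],rcond=None)[0]; print("side glass",m.sum(),q.mean(0),"tilt deg",np.degrees(np.arctan(c[:2])))
delta(tool()[1],frame(np.array([0,0,-1.]),Rs[:,1]))
E
python3 pad.py
```

```text
[514.4 335.3] [178.5 148. ] 83.55 z 0.0095 mean [0.514  0.3352 0.0094]
[513.8 329.6] [188.8 148.4] 83.64 z 0.0108 mean [0.5126 0.3239 0.0106]
top glass z 124 [0.36997275 0.92566808 0.07164549]
side glass 1018 [ 0.63825399 -0.01515796  0.14178492] tilt deg [-0.23138732 -0.02899571]
t 14.3667 pos [625.4  56.2 156. ] j [ 8.900e-02  3.320e-01  3.800e-02  1.278e+00  1.000e-03 -5.900e-02] F [-0.2 -0.2 -3.7] T [0.2  0.01 0.04] w 9.1
trans in present tool mm [0. 0. 0.] in target tool [0. 0. 0.] rot deg [-0.09  0.04 -0.01]
```

```bash
cat > place.py <<'E'
from h import *
PY=np.radians(-6.4); Rp=R.from_euler("z",PY).as_matrix(); PC=np.array([.5145,.3355,0])
M=frame(np.array([0,0,-1.]),Rp[:,1]); T=PC+Rp@np.array([0,.055,0]); T[2]=.010+.028+.010  # underside=.010 -> TCP = .056-.018=.038; aim 10 mm above
if __name__=="__main__": delta(T,M)
E
python3 place.py
```

```text
t 14.3667 pos [625.4  56.2 156. ] j [ 8.900e-02  3.320e-01  3.800e-02  1.278e+00  1.000e-03 -5.900e-02] F [-0.2 -0.2 -3.7] T [0.2  0.01 0.04] w 9.1
trans in present tool mm [108.3   54.16 345.76] in target tool [108.04 141.35 320.24] rot deg [14.91  0.04 -0.02]
```

Request:
{"fn": "servo_tool", "kwargs": {
  "increments": [
    {"tx": 0,"ty": 1,"tz": 6.5,"rx": 0,"ry": 0,"rz": 0,"fingers": 4},
    {"tx": 0,"ty": 2,"tz": 13.5,"rx": 0,"ry": 0,"rz": 0,"fingers": 4},
    {"tx": 0,"ty": 3.2,"tz": 20.3,"rx": 0,"ry": 0,"rz": 0,"fingers": 4},
    {"tx": 0,"ty": 3.2,"tz": 20.3,"rx": 0,"ry": 0,"rz": 0,"fingers": 4},
    {"tx": 0,"ty": 3.2,"tz": 20.3,"rx": 0,"ry": 0,"rz": 0,"fingers": 4},
    {"tx": 0,"ty": 3.2,"tz": 20.3,"rx": 0,"ry": 0,"rz": 0,"fingers": 4},
    {"tx": 0,"ty": 3.2,"tz": 20.3,"rx": 0,"ry": 0,"rz": 0,"fingers": 4},
    {"tx": 0,"ty": 3.2,"tz": 20.3,"rx": 0,"ry": 0,"rz": 0,"fingers": 4},
    {"tx": 0,"ty": 3.2,"tz": 20.3,"rx": 0,"ry": 0,"rz": 0,"fingers": 4},
    {"tx": 0,"ty": 3.2,"tz": 20.3,"rx": 0,"ry": 0,"rz": 0,"fingers": 4},
    {"tx": 0,"ty": 3.2,"tz": 20.3,"rx": 0,"ry": 0,"rz": 0,"fingers": 4},
    {"tx": 0,"ty": 3.2,"tz": 20.3,"rx": 0,"ry": 0,"rz": 0,"fingers": 4},
    {"tx": 0,"ty": 3.2,"tz": 20.3,"rx": 0,"ry": 0,"rz": 0,"fingers": 4},
    {"tx": 0,"ty": 3.2,"tz": 20.3,"rx": 0,"ry": 0,"rz": 0,"fingers": 4},
    {"tx": 0,"ty": 3.2,"tz": 20.3,"rx": 0,"ry": 0,"rz": 0,"fingers": 4},
    {"tx": 0,"ty": 3.2,"tz": 20.3,"rx": 0,"ry": 0,"rz": 0,"fingers": 4},
    {"tx": 0,"ty": 3.2,"tz": 20.3,"rx": 0,"ry": 0,"rz": 0,"fingers": 4},
    {"tx": 0,"ty": 2,"tz": 14,"rx": 0,"ry": 0,"rz": 0,"fingers": 4},
    {"tx": 0,"ty": 1.2,"tz": 7.3,"rx": 0,"ry": 0,"rz": 0,"fingers": 4}
  ]
}}

```text
t: 15.95
tool_pos: [0.5194, 0.3924, 0.1561]
ee_rot: [-1.319, 1.134, 1.32]
contact_force: [-0.4, 0.7, -2.7]
grip_width: 0.0089
```

Request:
{"fn": "servo_tool", "kwargs": {
  "increments": [
    {"tx": 0,"ty": 0,"tz": 0,"rx": 2,"ry": 0,"rz": 0,"fingers": 4},
    {"tx": 0,"ty": 0,"tz": 0,"rx": 2.5,"ry": 0,"rz": 0,"fingers": 4},
    {"tx": 0,"ty": 0,"tz": 0,"rx": 3,"ry": 0,"rz": 0,"fingers": 4},
    {"tx": 0,"ty": 0,"tz": 0,"rx": 3,"ry": 0,"rz": 0,"fingers": 4},
    {"tx": 0,"ty": 0,"tz": 0,"rx": 2.5,"ry": 0,"rz": 0,"fingers": 4},
    {"tx": 0,"ty": 0,"tz": 0,"rx": 1.9,"ry": 0,"rz": 0,"fingers": 4},
    {"tx": 0,"ty": 0,"tz": 0,"rx": 0,"ry": 0,"rz": 0,"fingers": 4},
    {"tx": 0,"ty": 0,"tz": 0,"rx": 0,"ry": 0,"rz": 0,"fingers": 4}
  ]
}}

```text
t: 16.62
tool_pos: [0.5208, 0.3899, 0.1566]
ee_rot: [-1.127, 1.259, 1.127]
contact_force: [-0.1, -0.4, -3.1]
grip_width: 0.0088
```

```bash
cat > pl2.py <<'E'
from place import *
import sys
delta(T,M)
s,p,r=tool(); lp=p-.0*r[:,0]
for n in("top","side"):
    im=env.get_image(n); W=cloud(im); hs=cv2.cvtColor(im["color"],cv2.COLOR_RGB2HSV); Q=(W-PC)@Rp
    box=(np.abs(Q[...,0])<.09)&(np.abs(Q[...,1])<.1)&(Q[...,2]>float(sys.argv[1]))&(Q[...,2]<float(sys.argv[2]))
    g=box&(hs[...,0]>40)&(hs[...,0]<85)&(hs[...,1]>70); fr=(box&(hs[...,2]>95)&(hs[...,1]<60))|g
    for nm,m in(("glass",g),("plate",fr)):
        if m.sum()<50: print(n,nm,m.sum()); continue
        q=Q[m]; a=cv2.minAreaRect((q[:,:2]*1000).astype(np.float32)); c=np.linalg.lstsq(np.c_[q[:,:2],np.ones(len(q))],q[:,2],rcond=None)[0]
        print(n,nm,m.sum(),"pad frame c",np.round(a[0],1),np.round(a[1],1),round(a[2],1),"z",np.median(q[:,2]).round(4),"tilt",np.degrees(c[:2]).round(2), "ext",np.percentile(q[:,:2]*1000,[1,99],axis=0).round(1).tolist())
    save(im,sys.argv[3]+n+".png")
E
python3 pl2.py .11 .17 a_
```

```text
t 16.6167 pos [520.8 389.9 156.6] j [0.643 0.375 0.1   1.295 0.    0.753] F [-0.1 -0.4 -3.1] T [ 0.19 -0.01  0.02] w 8.8
trans in present tool mm [108.56   0.18   0.19] in target tool [108.56   0.16   0.24] rot deg [0.05 0.02 0.01]
top glass 1384 pad frame c [  2.4 -17.2] [94.  87.8] 0.0 z 0.1401 tilt [-0.04  0.02] ext [[-43.3, -59.9], [48.4, 25.4]]
top plate 2511 pad frame c [ 1.4 -0.8] [120.3 149.2] 0.3 z 0.1399 tilt [-0.03  0.25] ext [[-57.3, -74.7], [60.1, 63.0]]
side glass 604 pad frame c [  2.3 -17.7] [94.6 93.6] 89.3 z 0.1416 tilt [-0.11 -0.23] ext [[-43.3, -62.5], [48.4, 27.4]]
side plate 1423 pad frame c [ 2.1 -4.8] [120.7 162. ] 0.1 z 0.141 tilt [0.01 1.33] ext [[-57.6, -80.7], [60.8, 71.8]]
```

Request:
{"fn": "servo_tool", "kwargs": {
  "increments": [
    {"tx": 5,"ty": 1.4,"tz": 0.6,"rx": 0,"ry": 0,"rz": 0,"fingers": 4},
    {"tx": 10,"ty": 0,"tz": 0,"rx": 0,"ry": 0,"rz": 0,"fingers": 4},
    {"tx": 15,"ty": 0,"tz": 0,"rx": 0,"ry": 0,"rz": 0,"fingers": 4},
    {"tx": 15,"ty": 0,"tz": 0,"rx": 0,"ry": 0,"rz": 0,"fingers": 4},
    {"tx": 15,"ty": 0,"tz": 0,"rx": 0,"ry": 0,"rz": 0,"fingers": 4},
    {"tx": 15,"ty": 0,"tz": 0,"rx": 0,"ry": 0,"rz": 0,"fingers": 4},
    {"tx": 12,"ty": 0,"tz": 0,"rx": 0,"ry": 0,"rz": 0,"fingers": 4},
    {"tx": 8,"ty": 0,"tz": 0,"rx": 0,"ry": 0,"rz": 0,"fingers": 4},
    {"tx": 5,"ty": 0,"tz": 0,"rx": 0,"ry": 0,"rz": 0,"fingers": 4},
    {"tx": 3,"ty": 0,"tz": 0,"rx": 0,"ry": 0,"rz": 0,"fingers": 4},
    {"tx": 0,"ty": 0,"tz": 0,"rx": 0,"ry": 0,"rz": 0,"fingers": 4},
    {"tx": 0,"ty": 0,"tz": 0,"rx": 0,"ry": 0,"rz": 0,"fingers": 4}
  ]
}}

```text
t: 17.72
tool_pos: [0.5199, 0.3912, 0.0542]
ee_rot: [-1.126, 1.258, 1.127]
contact_force: [0.4, 0.6, -2.9]
grip_width: 0.0087
```

```bash
python3 pl2.py .022 .06 b_; python3 -c "
import cv2,numpy as np
a=cv2.imread('pics/b_top.png')[170:290,180:310];b=cv2.imread('pics/b_side.png')[150:300,250:412]
cv2.imwrite('pics/b.png',np.hstack([cv2.resize(a,(390,360)),cv2.resize(b,(390,360))]))"
```

```text
t 17.7167 pos [519.9 391.2  54.2] j [ 0.645  0.414 -0.072  1.084  0.     0.756] F [ 0.4  0.6 -2.9] T [0.14 0.04 0.03] w 8.7
trans in present tool mm [ 6.23 -0.86 -0.92] in target tool [ 6.23 -0.86 -0.92] rot deg [0.01 0.08 0.06]
top glass 1136 pad frame c [  1.6 -15.8] [88.  93.9] 90.0 z 0.0376 tilt [-0.05  0.28] ext [[-44.2, -58.8], [47.5, 26.3]]
top plate 2035 pad frame c [ 0.3 -0.3] [120.5 147.8] 0.1 z 0.0375 tilt [-0.08  0.41] ext [[-58.4, -73.5], [59.1, 62.1]]
side glass 639 pad frame c [  1.7 -15.9] [95.3 94.3] 89.8 z 0.0393 tilt [ 0.03 -0.13] ext [[-44.4, -61.2], [48.4, 28.7]]
side plate 1455 pad frame c [ 1.  -0.4] [120.6 161.2] 0.2 z 0.0388 tilt [0.07 1.15] ext [[-58.0, -78.2], [59.4, 74.2]]
```

View pics/b.png

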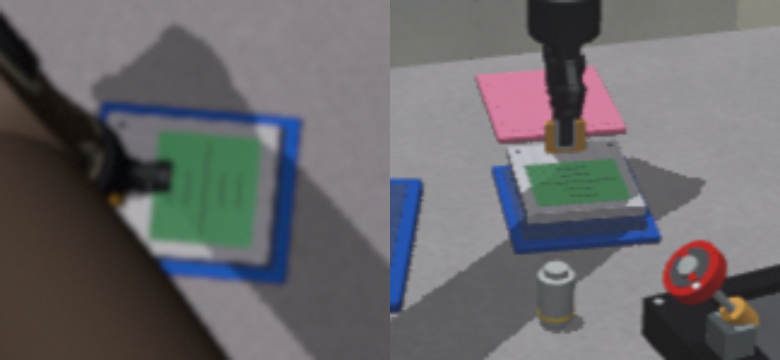

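The crop shows the plate square over the blue pad, hovering about 16 mm up and level; in both views the lens is still standing at (555,292) of the crop. Lowering the last stretch slowly.

Request:
{"fn": "servo_tool", "kwargs": {
  "increments": [
    {"tx": 3,"ty": 0.5,"tz": 0.2,"rx": 0,"ry": 0,"rz": 0,"fingers": 4},
    {"tx": 4,"ty": 0,"tz": 0,"rx": 0,"ry": 0,"rz": 0,"fingers": 4},
    {"tx": 3,"ty": 0,"tz": 0,"rx": 0,"ry": 0,"rz": 0,"fingers": 4},
    {"tx": 2,"ty": 0,"tz": 0,"rx": 0,"ry": 0,"rz": 0,"fingers": 4},
    {"tx": 1,"ty": 0,"tz": 0,"rx": 0,"ry": 0,"rz": 0,"fingers": 4},
    {"tx": 0,"ty": 0,"tz": 0,"rx": 0,"ry": 0,"rz": 0,"fingers": 4},
    {"tx": 0,"ty": 0,"tz": 0,"rx": 0,"ry": 0,"rz": 0,"fingers": 4}
  ]
}}

```text
t: 18.4
tool_pos: [0.519, 0.3912, 0.0406]
ee_rot: [-1.126, 1.259, 1.127]
contact_force: [-0.6, 0.7, -3.1]
grip_width: 0.0088
```

```bash
python3 pl2.py .018 .06 c_
```

```text
t 18.4 pos [519.  391.2  40.6] j [ 0.646  0.422 -0.091  1.057  0.     0.757] F [-0.6  0.7 -3.1] T [ 0.13 -0.04  0.05] w 8.8
trans in present tool mm [-7.42 -1.69 -0.84] in target tool [-7.42 -1.69 -0.84] rot deg [0.01 0.03 0.01]
top glass 1105 pad frame c [  0.8 -16.3] [88.4 94. ] 89.9 z 0.0242 tilt [0.01 0.01] ext [[-45.1, -58.8], [46.5, 26.4]]
top plate 1965 pad frame c [-0.3  0.6] [149.9 120. ] 89.9 z 0.0241 tilt [-0.06  0.18] ext [[-58.9, -73.3], [58.4, 61.3]]
side glass 642 pad frame c [  1.1 -17.1] [94.9 94.9] 90.0 z 0.0256 tilt [ 0.1  -0.27] ext [[-44.9, -60.8], [46.9, 28.3]]
side plate 1387 pad frame c [ 0.2 -1.3] [121.1 161.2] 0.1 z 0.0253 tilt [0.07 0.44] ext [[-59.2, -78.7], [58.7, 74.5]]
```

Request:
{"fn": "servo_tool", "kwargs": {
  "increments": [
    {"tx": 0.7,"ty": 0,"tz": 0,"rx": 0,"ry": 0,"rz": 0,"fingers": 4},
    {"tx": 0.6,"ty": 0,"tz": 0,"rx": 0,"ry": 0,"rz": 0,"fingers": 4},
    {"tx": 0.5,"ty": 0,"tz": 0,"rx": 0,"ry": 0,"rz": 0,"fingers": 4},
    {"tx": 0,"ty": 0,"tz": 0,"rx": 0,"ry": 0,"rz": 0,"fingers": 4}
  ]
}}

```text
t: 18.83
tool_pos: [0.519, 0.3912, 0.0388]
ee_rot: [-1.126, 1.259, 1.127]
contact_force: [-0.9, 0.6, -2.0]
grip_width: 0.0087
```

Request:
{"fn": "servo_tool", "kwargs": {
  "increments": [
    {"tx": 0.4,"ty": 0,"tz": 0,"rx": 0,"ry": 0,"rz": 0,"fingers": 4},
    {"tx": 0,"ty": 0,"tz": 0,"rx": 0,"ry": 0,"rz": 0,"fingers": 4}
  ]
}}

```text
t: 19.0
tool_pos: [0.5191, 0.3912, 0.0384]
ee_rot: [-1.126, 1.259, 1.127]
contact_force: [-0.5, -0.1, -3.2]
grip_width: 0.0087
```

Request:
{"fn": "servo_tool", "kwargs": {
  "increments": [
    {"tx": 0.4,"ty": 0,"tz": 0,"rx": 0,"ry": 0,"rz": 0,"fingers": 4},
    {"tx": 0,"ty": 0,"tz": 0,"rx": 0,"ry": 0,"rz": 0,"fingers": 4}
  ]
}}

```text
t: 19.17
tool_pos: [0.5192, 0.3913, 0.0382]
ee_rot: [-1.126, 1.259, 1.127]
contact_force: [-0.4, -0.5, -1.4]
grip_width: 0.009
```

Contact is starting. A little further.

Request:
{"fn": "servo_tool", "kwargs": {
  "increments": [
    {"tx": 0.4,"ty": 0,"tz": 0,"rx": 0,"ry": 0,"rz": 0,"fingers": 4},
    {"tx": 0,"ty": 0,"tz": 0,"rx": 0,"ry": 0,"rz": 0,"fingers": 4}
  ]
}}

```text
t: 19.33
tool_pos: [0.5192, 0.3913, 0.038]
ee_rot: [-1.126, 1.259, 1.127]
contact_force: [0.1, -0.1, -1.1]
grip_width: 0.009
```

Request:
{"fn": "servo_tool", "kwargs": {
  "increments": [
    {"tx": 0.3,"ty": 0,"tz": 0,"rx": 0,"ry": 0,"rz": 0,"fingers": 4},
    {"tx": 0,"ty": 0,"tz": 0,"rx": 0,"ry": 0,"rz": 0,"fingers": 4}
  ]
}}

```text
t: 19.5
tool_pos: [0.5192, 0.3913, 0.038]
ee_rot: [-1.126, 1.258, 1.127]
contact_force: [-1.5, 0.0, 2.7]
grip_width: 0.0089
```

```bash
python3 pl2.py .018 .06 d_
```

```text
t 19.5 pos [519.2 391.3  38. ] j [ 0.646  0.423 -0.095  1.051  0.     0.757] F [-1.5  0.   2.7] T [-0.13  0.34 -0.07] w 8.9
trans in present tool mm [-10.02  -1.57  -0.99] in target tool [-10.02  -1.56  -1.01] rot deg [0.01 0.07 0.05]
top glass 1049 pad frame c [  0.4 -15.7] [93.9 87.7] 0.6 z 0.0219 tilt [ 0.09 -0.26] ext [[-45.0, -58.4], [46.5, 25.8]]
top plate 1849 pad frame c [-0.5  0.7] [119.8 149.6] 0.2 z 0.0218 tilt [-0.02 -0.1 ] ext [[-59.0, -72.9], [58.3, 61.8]]
side glass 638 pad frame c [  0.3 -15.9] [98.1 94.7] 3.0 z 0.0232 tilt [-0.01 -0.4 ] ext [[-45.2, -60.5], [47.3, 28.5]]
side plate 1334 pad frame c [ 0.4 -1.9] [120.2 158.7] 0.5 z 0.0229 tilt [0.09 0.08] ext [[-58.6, -78.9], [58.4, 72.7]]
```

Seated: the force has reversed to +2.7 N and the plate's top is at 22 mm, as it must be. Releasing and retreating straight up.

Request:
{"fn": "servo_tool", "kwargs": {
  "increments": [
    {"tx": 0,"ty": 0,"tz": 0,"rx": 0,"ry": 0,"rz": 0,"fingers": 12},
    {"tx": 0,"ty": 0,"tz": 0,"rx": 0,"ry": 0,"rz": 0,"fingers": 18},
    {"tx": 0,"ty": 0,"tz": 0,"rx": 0,"ry": 0,"rz": 0,"fingers": 30},
    {"tx": 0,"ty": 0,"tz": 0,"rx": 0,"ry": 0,"rz": 0,"fingers": 40},
    {"tx": 0,"ty": 0,"tz": 0,"rx": 0,"ry": 0,"rz": 0,"fingers": 40},
    {"tx": 0,"ty": 0,"tz": 0,"rx": 0,"ry": 0,"rz": 0,"fingers": 40},
    {"tx": -5,"ty": 0,"tz": 0,"rx": 0,"ry": 0,"rz": 0,"fingers": 40},
    {"tx": -10,"ty": 0,"tz": 0,"rx": 0,"ry": 0,"rz": 0,"fingers": 40},
    {"tx": -15,"ty": 0,"tz": 0,"rx": 0,"ry": 0,"rz": 0,"fingers": 40},
    {"tx": -20,"ty": 0,"tz": 0,"rx": 0,"ry": 0,"rz": 0,"fingers": 40},
    {"tx": -25,"ty": 0,"tz": 0,"rx": 0,"ry": 0,"rz": 0,"fingers": 40},
    {"tx": -30,"ty": 0,"tz": 0,"rx": 0,"ry": 0,"rz": 0,"fingers": 40},
    {"tx": -30,"ty": 0,"tz": 0,"rx": 0,"ry": 0,"rz": 0,"fingers": 40},
    {"tx": -30,"ty": 0,"tz": 0,"rx": 0,"ry": 0,"rz": 0,"fingers": 40},
    {"tx": -20,"ty": 0,"tz": 0,"rx": 0,"ry": 0,"rz": 0,"fingers": 40},
    {"tx": 0,"ty": 0,"tz": 0,"rx": 0,"ry": 0,"rz": 0,"fingers": 40}
  ]
}}

```text
t: 20.93
tool_pos: [0.5204, 0.3921, 0.2293]
ee_rot: [-1.125, 1.249, 1.124]
contact_force: [0.8, 0.3, 0.2]
grip_width: 0.0401
```

Request:
{"fn": "servo_tool", "kwargs": {
  "increments": [
    {"tx": 0,"ty": 0,"tz": 10,"rx": 0,"ry": 0,"rz": 0,"fingers": 40},
    {"tx": 0,"ty": 15,"tz": 10,"rx": 0,"ry": 0,"rz": 0,"fingers": 40},
    {"tx": 0,"ty": 25,"tz": 10,"rx": 0,"ry": 0,"rz": 0,"fingers": 40},
    {"tx": 0,"ty": 25,"tz": 10,"rx": 0,"ry": 0,"rz": 0,"fingers": 40},
    {"tx": 0,"ty": 25,"tz": 10,"rx": 0,"ry": 0,"rz": 0,"fingers": 40},
    {"tx": 0,"ty": 25,"tz": 10,"rx": 0,"ry": 0,"rz": 0,"fingers": 40},
    {"tx": 0,"ty": 25,"tz": 10,"rx": 0,"ry": 0,"rz": 0,"fingers": 40},
    {"tx": 0,"ty": 25,"tz": 10,"rx": 0,"ry": 0,"rz": 0,"fingers": 40},
    {"tx": 0,"ty": 0,"tz": 0,"rx": 0,"ry": 0,"rz": 0,"fingers": 40}
  ]
}}

```text
t: 21.68
tool_pos: [0.3598, 0.4909, 0.2212]
ee_rot: [-1.129, 1.26, 1.132]
contact_force: [-0.1, -0.1, 0.4]
grip_width: 0.0397
```

```bash
python3 pl2.py .018 .04 e_; python3 pad.py | head -2; python3 -c "
import cv2,numpy as np
a=cv2.imread('pics/e_top.png')[120:310,180:540];b=cv2.imread('pics/e_side.png')[150:470,240:540]
cv2.imwrite('pics/e.png',np.hstack([cv2.resize(a,(480,253)),cv2.copyMakeBorder(cv2.resize(b,(237,253)),0,0,0,0,0)]))"
```

```text
t 21.6833 pos [359.8 490.9 221.2] j [0.937 0.288 0.122 1.406 0.002 1.045] F [-0.1 -0.1  0.4] T [0.08 0.03 0.02] w 39.7
trans in present tool mm [ 172.84 -171.11  -82.98] in target tool [ 173.22 -171.08  -82.23] rot deg [ 0.27 -0.02 -0.14]
top glass 1059 pad frame c [  0.4 -15.8] [85.5 91.5] 89.8 z 0.022 tilt [-0.05  0.16] ext [[-44.3, -57.1], [44.8, 26.0]]
top plate 2248 pad frame c [-0.6  0.8] [149.8 119.8] 89.8 z 0.0217 tilt [ 0.01 -0.05] ext [[-59.0, -72.8], [58.2, 73.4]]
side glass 620 pad frame c [  1.1 -17.3] [93.7 93.7] 0.7 z 0.0231 tilt [ 0.04 -0.07] ext [[-44.4, -60.3], [46.9, 26.0]]
side plate 1316 pad frame c [-0.2 -3.7] [161.7 120.1] 89.9 z 0.0228 tilt [0.17 0.05] ext [[-58.8, -78.4], [58.4, 73.0]]
[514.3 335.2] [178.6 148.4] 83.46 z 0.0091 mean [0.5099 0.3306 0.009 ]
[513.8 329.4] [188.5 148.5] 83.64 z 0.0102 mean [0.4998 0.2898 0.0097]
```

View pics/e.png

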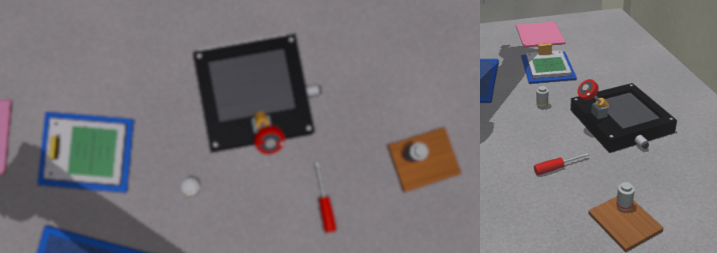

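The final crop shows the plate square on the small blue pad at (85,152). The pocket is empty, the wheel is out at (268,140), and the lenses at (190,186) and (418,151) and the driver at (325,200) are all undisturbed. Handing in.

```bash
python3 -c "
from rig import env
print(env.close_job())"
```

```text
the job is handed in; nothing more can be done
None
```

The plate is out of the stage and lying flat on the small blue pad. The job was handed in at about 22 s, with the gripper open and clear of everything.

- **Wheel:** I turned it about 3.9 rad counter-clockwise with some 19.5 mm of outward travel, until the torque about the screw jumped from 0.23 to 1.54 N m. I took that jump as the hard stop. It eased to 0.88 N m when I pressed 2° more, which I put down to the grip slipping or flexing. In the camera the wheel face moved 19.0 mm, and its final position read about 2 mm short of the nominal full-out position. That is within calibration error, but I did not re-grip to confirm it.
- **Lift:** I lifted the plate straight up by the lug. It hung freely (about 3 N, moment 0.17 N m) and stayed level to within a few tenths of a degree.
- **Placing:** It was lowered in steps of 0.3–0.7 mm and touched down with about 3 N of downward push. In the top camera the plate sits about 1 mm or less from the pad's centre and is turned about 0.2° from its edges. Its top is at z ≈ 22 mm, so it lies flat.
- **Disagreement:** The side camera put the plate's y-centre 3.7 mm off. It also measured the plate and the pad 10 mm too long in y, because it sees their side faces too, so I trusted the top view.
- **Bystanders:** By eye in the last picture, both lenses and the screwdriver are where they were. I did not measure their positions.

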